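Lay the fresco panels on their mounts

ROBOT

A 6-joint arm with a two-finger parallel gripper is mounted at the origin on the work surface. World frame = base frame: x ahead of the robot, y to its left, z up, the work surface at z = 0. Lengths are in m, angles in rad, forces in N, time in s.
With the tool pointing down it reaches from about 0.375 to 0.825 m from the base axis. Payload 5.5 kg.
Tool frame: the origin (TCP) lies at the very end of the fingers, on their centre line; the grasp point (between the pads) lies 19 mm behind it (grip_point_offset is the distance from the TCP to the grasp point, in m); z points along the fingers, y is the line along which they close (so a half turn about z gives the same grasp; the last joint's range is limited). The gripper opens to 85 mm and grips with 20 to 120 N. Pads are 22 mm wide; open, the fingers measure 114 mm over their backs; the gripper's body (76 mm by 85 mm) begins 54 mm behind the grasp point. The pads swing forward as they close: fully open they stand 13 mm farther back than shut.
Start: joints at [-1.25, 0.314, -0.047, 1.21, 0, 1.571], TCP at [0.189, -0.569, 0.231] pointing down, gripper open.
Joint ranges: [-2.67, 2.67], [-0.69, 1.73], [-1.03, 1.25], [-2.08, 2.16], [-1.42, 1.45], [-3.14, 3.14]. Speed limits (rad/s): [2.39, 2.39, 3.01, 3.14, 3.14, 3.14].

INTERFACE

Orientations are given as a unit quaternion [w, x, y, z].
In Python, from station import get_obs, camera, calibration, job_done, grip_point_offset gives the robot as it stands.
- The arm moves only by the tool servo_tool, never from a script. Its argument "increments" is a list of rows, each a list of 6 numbers: the shift along the tool's x, y, z in cm, then the turn, a rotation vector about the tool's x, y, z in rad. A call has exactly 8 rows; each row shifts and turns the commanded pose from where the row before left it, along the tool's axes as they then stand; what a row does not reach is not made up. A row lasts 1/10 s, in which the tool goes at most 50 mm and 8.59 degrees, less where a joint would pass 70% of its speed; a pose out of reach is approached as far as the arm can. A call with a gripper value outside its range is refused whole. "jaw" is the closure, from -1 (fully open) to 1 (shut), so that 0 is half open, set as the call begins (left out, the last holds). The fingers move at their own pace and stop on an object; "grip_force" is the grip in N (left out, the last holds). Time passes only in rows, so rows that do not move let the fingers close, or fill a call up. It gives the time, the measured TCP pose, the force, the opening and the grip force at its end, in the units of the state.
- get_obs(): the state, without advancing time (a new reading comes with each control period).
- camera(name): name is "scene" or "side" or "wrist"; returns (picture, depth): 480x640x3 uint8, red, green, blue; 480x640 float32, m along the optical axis (not along the pixel's ray), 0 where there is no reading.
- calibration(name): a dict with "K" (3x3 intrinsics, pixels), "extrinsics" (4x4, takes a point from camera to world coordinates); the wrist camera has in their place "tool_from_camera" (4x4, takes a point from camera to tool coordinates, whose origin is the TCP and whose axes are the flange's). Camera axes: x right, y down, z forward; pixel columns grow to the right and rows downward; lengths in m; the calibration is good to about 2 mm. A picture is of the moment at which its call begins: read the wrist's pose just before it. calibration takes no time and is no camera call.
- job_done(): hands the job in; it is judged then, once.
The state is a dict: "time": time; "joints": joint angles; "joint_velocities": joint speeds; "effort": joint torques, N m; "tcp_pos": TCP position; "eef_rot": TCP orientation; "ft_force": force on the tool from outside, world axes, zero at the start; "moment": the same for the moment, N m; "width": finger opening in m; "finger_force": force on a finger pad.
Only numpy, scipy, OpenCV 4.12 (cv2) and the standard library are available. Lean on these libraries where they do the work, as an engineer would, in place of code of your own. Each camera call takes 0.05 s, during which the arm holds its last target. There are 200 camera calls.

TASK

Lay each of the four painted plaster panels on the wooden mount whose cream felt bed has the same outline, face up inside the four steel pins and square on the bed, the picture the right way up (its gold sun towards the mount's brass hanging ring). Lower each one on to the felt before letting go, never drop it, and leave the jar and the hammer where they are.

Things in the scene. Friction and masses are not known exactly. Their poses are not given: they have to be found in the camera images.
- panel_arch: Loose plaster panel, 18 mm thick, painted face up. Arch outline: 58 mm wide (y), 84 long (x), round top of radius 29, straight sides from x -42 to +13; blue with green hills. Origin: centre of its underside; x points to the picture's top (gold sun there, red band at the foot), y to the left across it, z up. About 130 g; grip across y (58 mm, straight sides).
- panel_gable: Loose plaster panel, 18 mm thick, painted face up. Gable outline: 54 mm wide (y), 88 long (x), pointed top 27 high, straight sides from x -44 to +17; green with a tower. Origin: centre of its underside; x points to the picture's top (gold sun there, red band at the foot), y to the left across it, z up. About 130 g; grip across y (54 mm, straight sides).
- panel_tondo: Loose plaster panel, 18 mm thick, painted face up. Round, 64 mm in diameter; terracotta red with two dark cypresses. Origin: centre of its underside; x points to the picture's top (gold sun there, red band at the foot), y to the left across it, z up. About 90 g; grip across y (64 mm).
- panel_wide: Loose plaster panel, 18 mm thick, painted face up. Landscape rectangle: 92 mm wide (y), 54 mm high (x); grey-blue with cream columns. Origin: centre of its underside; x points to the picture's top (gold sun there, red band at the foot), y to the left across it, z up. About 140 g; grip across x (54 mm), by the two 92 mm long sides.
- mount_arch: Fixed dark wooden mount, 18 mm thick. Arched board, 94 mm wide, x -72 to +74 mm. Cream felt bed on it (top at z 20 mm), the outline of the arch-topped panel. Origin: underside, middle line; x points to its top edge (brass ring there, brass plate at the foot), y left, z up. Bed centre, where the panel's origin belongs: x +14, y 0. Steel pins 3 mm thick, 14 mm high, about 9 mm outside the bed, at x, y (-37, +-19) and (54, +-27) mm.
- mount_gable: Fixed dark wooden mount, 18 mm thick. Board with a pointed top, 90 mm wide, x -74 to +76 mm. Cream felt bed on it (top at z 20 mm), the outline of the point-topped panel. Origin: underside, middle line; x points to its top edge (brass ring there, brass plate at the foot), y left, z up. Bed centre, where the panel's origin belongs: x +14, y 0. Steel pins 3 mm thick, 14 mm high, about 9 mm outside the bed, at x, y (-39, +-18) and (51, +-20) mm.
- mount_tondo: Fixed dark wooden mount, 18 mm thick. Board with a round top, 100 mm wide, x -60 to +64 mm. Cream felt bed on it (top at z 20 mm), the outline of the round panel. Origin: underside, middle line; x points to its top edge (brass ring there, brass plate at the foot), y left, z up. Bed centre, where the panel's origin belongs: x +14, y 0. Steel pins 3 mm thick, 14 mm high, about 9 mm outside the bed, at x, y (47.5, +-23.5) and (-19.5, +-23.5) mm.
- mount_wide: Fixed dark wooden mount, 18 mm thick. Rectangular board, 128 mm wide, x -57 to +59 mm. Cream felt bed on it (top at z 20 mm), the outline of the landscape panel. Origin: underside, middle line; x points to its top edge (brass ring there, brass plate at the foot), y left, z up. Bed centre, where the panel's origin belongs: x +14, y 0. Steel pins 3 mm thick, 14 mm high, about 9 mm outside the bed, at x, y (31, +-55) and (-3, +-55) mm.
- jar: Bystander: amber glass jar with a white lid, 52 mm in diameter, 70 mm tall, standing among the mounts. Origin: centre of its underside. Leave it where it is.
- hammer: Bystander: hammer, 240 mm long, lying beyond the mounts, roughly across the bench. Origin: underside, about the middle of its length. Leave it where it is.

How it is judged:
By the outcome, as a careful person would: the job done as asked, in the order asked, and still so for the second after the job is handed in, with the robot touching nothing.
It also fails if it takes over 112 s, if anything falls off the work surface, if the arm or the gripper's body presses on something with over 40 N, if the wrist force passes 120 N, or if a joint passes its speed limit or range.

## Working session

There is one attempt and no reset: what is moved stays moved. The work goes in short steps, Python scripts to look and compute and a tool call to move; the robot and the scene stay as the last step left them, time stands still between calls to the robot, and variables do not carry over. Pictures are saved under pics/ and viewed, at most 14 in all, crops included, and the job is handed in when it is done.

Besides the shell and the picture viewer there is one more tool, called after "Call:" as name(argument=value, ...) on one line, values as JSON. servo_tool: Moves the arm, as the interface text tells. Its arguments: {"type":"object","properties":{"increments":{"type":"array"},"jaw":{"type":"number"},"grip_force":{"type":"number"}},"required":["increments"]}

```bash
mkdir -p pics
python3 - <<'E'
from station import *
import cv2,numpy as np
o=get_obs();print({k:np.round(v,3) for k,v in o.items()},grip_point_offset)
for n in("scene","side"):
    p,d=camera(n);c=calibration(n);np.savez(f"{n}.npz",p=p,d=d,K=c["K"],E=c["extrinsics"]);cv2.imwrite(f"pics/{n}.png",p[:,:,::-1]);print(n,c)
print(calibration("wrist"))
E
```

```text
{'time': np.float64(0.0), 'joints': array([-1.25 ,  0.314, -0.048,  1.21 , -0.   ,  1.571]), 'joint_velocities': array([ 0.   , -0.   ,  0.001,  0.001,  0.001,  0.001]), 'effort': array([-0.0000e+00, -5.3960e+01,  3.3974e+01,  1.9000e-02, -0.0000e+00,
       -0.0000e+00]), 'tcp_pos': array([ 0.189, -0.569,  0.23 ]), 'eef_rot': array([-0.001,  0.987,  0.16 , -0.   ]), 'ft_force': array([ 0.595,  0.254, -0.32 ]), 'moment': array([ 0.021, -0.044, -0.042]), 'finger_force': np.float64(0.0), 'width': np.float64(0.085)} 0.0187
scene {'K': array([[535.10883244,   0.        , 326.91583636],
       [  0.        , 535.10883244, 229.36947663],
       [  0.        ,   0.        ,   1.        ]]), 'extrinsics': array([[ 0.63804886,  0.47476591, -0.60621034,  1.34180926],
       [ 0.76997072, -0.39976087,  0.4973292 , -0.62529847],
       [-0.00622423, -0.78408455, -0.62062282,  0.8286559 ],
       [ 0.        ,  0.        ,  0.        ,  1.        ]])}
side {'K': array([[507.2413468 ,   0.        , 317.69297994],
       [  0.        , 507.2413468 , 239.13048139],
       [  0.        ,   0.        
[... 197 characters left out ...]
-01],
       [ 2.45912966e-04, -6.96315805e-01, -7.17735494e-01,
         7.74061668e-01],
       [ 0.00000000e+00,  0.00000000e+00,  0.00000000e+00,
         1.00000000e+00]])}
{'K': array([[339.90040633,   0.        , 318.66320742],
       [  0.        , 339.90040633, 238.49967298],
       [  0.        ,   0.        ,   1.        ]]), 'tool_from_camera': array([[-2.64142440e-04, -9.60029313e-01, -2.79899354e-01,
         7.03122911e-02],
       [ 9.99999965e-01, -2.49626664e-04, -8.75082977e-05,
         1.87757531e-04],
       [ 1.41401889e-05, -2.79899368e-01,  9.60029345e-01,
        -1.43229899e-01],
       [ 0.00000000e+00,  0.00000000e+00,  0.00000000e+00,
         1.00000000e+00]])}
```

View pics/scene.png

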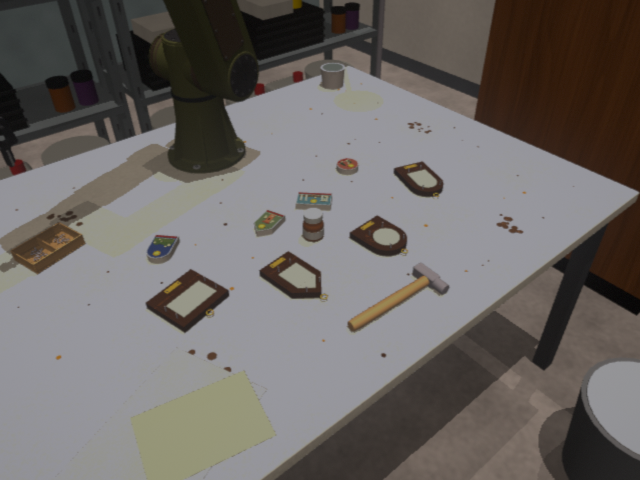

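View pics/side.png

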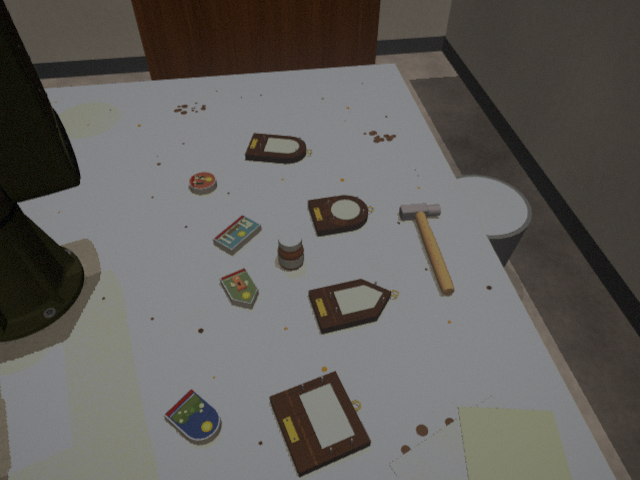

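```bash
cat > h.py <<'E'
import numpy as np,cv2
X0,Y0,S=0.28,-0.5,1000.   # ortho: col=(0.55-y)*S, row=(0.88-x)*S
def ortho(p,K,E,z,x1=.88,y1=.55,h=560,w=1050,s=1000.):
    """top view at height z; row=(x1-x)*s, col=(y1-y)*s"""
    R=E[:3,:3].T;t=-R@E[:3,3]
    A=np.array([[0,-1/s,x1],[-1/s,0,y1],[0,0,z],[0,0,1]])  # (col,row,1)->world
    H=K@np.c_[R,t]@A
    return cv2.warpPerspective(p,H,(w,h),flags=cv2.INTER_CUBIC|cv2.WARP_INVERSE_MAP)
E
python3 - <<'E'
from h import *
for n in("side","scene"):
    f=np.load(n+".npz");o=ortho(f["p"],f["K"],f["E"],.019);cv2.imwrite(f"pics/o_{n}.png",cv2.resize(o[:,:,::-1],(800,427)))
    cv2.imwrite(f"o_{n}_full.png",o[:,:,::-1])
E
```

```text
(no output)
```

View pics/o_side.png

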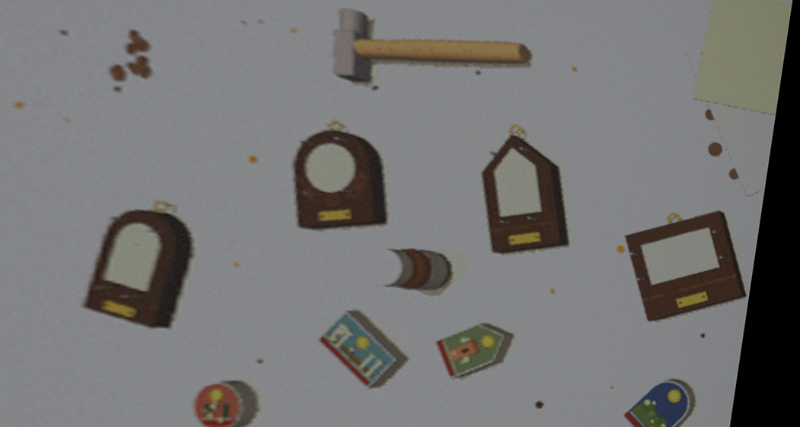

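```bash
cat >> h.py <<'E'
from scipy.spatial.transform import Rotation as Ro
def toolR(yaw):
    c,s=np.cos(yaw),np.sin(yaw);return Ro.from_matrix([[c,s,0],[s,-c,0],[0,0,-1]])
def rot(o): q=o["eef_rot"];return Ro.from_quat([q[1],q[2],q[3],q[0]])
def plan(pts,P=None,R=None):
    """pts: list of (x,y,z,yaw deg,rows); prints rows grouped by 8, from current pose"""
    if P is None:
        from station import get_obs
        o=get_obs();P,R=np.array(o["tcp_pos"]),rot(o)
    rows=[]
    for x,y,z,yd,n in pts:
        T=np.array([x,y,z]);G=toolR(np.radians(yd));w=(R.inv()*G).as_rotvec()/n;st=(T-P)/n
        for i in range(n):
            r=np.r_[np.round(R.inv().apply(st)*100,2),np.round(w,3)];rows.append(r)
            P=P+st;R=R*Ro.from_rotvec(w)
        P,R=T,G
    while len(rows)%8: rows.append(np.zeros(6))
    for i in range(0,len(rows),8): print("["+",".join("["+",".join("%g"%(v+0) for v in r)+"]" for r in rows[i:i+8])+"]")
def say():
    from station import get_obs
    o=get_obs();M=rot(o).as_matrix();print(np.round(o["time"],2),np.round(o["tcp_pos"],4),"yaw",np.round(np.degrees(np.arctan2(M[1,0],M[0,0])),2),"tilt",np.round(M[:2,2],4),"w",round(float(o["width"]),4),"F",np.round(o["ft_force"],1),round(float(o["finger_force"]),1))
def wshot(name):
    from station import get_obs,camera,calibration
    o=get_obs();p,d=camera("wrist");c=calibration("wrist");T=np.eye(4);T[:3,:3]=rot(o).as_matrix();T[:3,3]=o["tcp_pos"]
    np.savez(name+".npz",p=p,d=d,K=c["K"],E=T@c["tool_from_camera"]);return p,d
E
python3 -c "
from h import *
say();plan([(.44,-.3,.22,0,16),(.47,.02,.22,0,8),(.45,.28,.22,0,8)])"
```

```text
0.1 [ 0.189  -0.5689  0.2305] yaw 18.38 tilt [-0.0005  0.0014] w 0.0854 F [-1.1 -0.4 -0.2] 0.0
[[2.02,-1.1,0.07,0,0,0.02],[2,-1.14,0.07,0,0,0.02],[1.97,-1.18,0.07,0,0,0.02],[1.95,-1.22,0.07,0,0,0.02],[1.92,-1.26,0.07,0,0,0.02],[1.9,-1.3,0.07,0,0,0.02],[1.87,-1.33,0.07,0,0,0.02],[1.84,-1.37,0.07,0,0,0.02]]
[[1.82,-1.41,0.07,0,0,0.02],[1.79,-1.44,0.07,0,0,0.02],[1.76,-1.48,0.07,0,0,0.02],[1.73,-1.52,0.07,0,0,0.02],[1.7,-1.55,0.07,0,0,0.02],[1.67,-1.58,0.07,0,0,0.02],[1.63,-1.62,0.07,0,0,0.02],[1.6,-1.65,0.07,0,0,0.02]]
[[0.37,-4,0,0,0,0],[0.37,-4,0,0,0,0],[0.37,-4,0,0,0,0],[0.37,-4,0,0,0,0],[0.37,-4,0,0,0,0],[0.37,-4,0,0,0,0],[0.37,-4,0,0,0,0],[0.37,-4,0,0,0,0]]
[[-0.25,-3.25,0,0,0,0],[-0.25,-3.25,0,0,0,0],[-0.25,-3.25,0,0,0,0],[-0.25,-3.25,0,0,0,0],[-0.25,-3.25,0,0,0,0],[-0.25,-3.25,0,0,0,0],[-0.25,-3.25,0,0,0,0],[-0.25,-3.25,0,0,0,0]]
```

Call:
servo_tool(increments=[[4,-2.2,0.1,0,0,0.04],[4,-2.3,0.1,0,0,0.04],[3.9,-2.4,0.1,0,0,0.04],[3.8,-2.6,0.1,0,0,0.04],[3.7,-2.8,0.1,0,0,0.04],[3.5,-2.9,0.1,0,0,0.04],[3.4,-3.1,0.1,0,0,0.04],[3.2,-3.2,0.1,0,0,0.04]])

```text
time: 0.9
tcp_pos: [0.4427, -0.3019, 0.223]
eef_rot: [-0.0, 1.0, -0.0, -0.0]
ft_force: [0.7, -0.7, 0.2]
width: 0.0853
finger_force: 0.0
```

```bash
python3 -c "
from h import *
say();p,d=wshot('w1');cv2.imwrite('pics/w1.png',p[:,:,::-1]);plan([(.47,.02,.22,0,8)])"
```

```text
0.9 [ 0.4427 -0.3019  0.223 ] yaw -0.05 tilt [-0.0003  0.0002] w 0.0853 F [ 0.7 -0.7  0.2] 0.0
[[0.3,-3.96,0.05,-0.001,0,0],[0.3,-3.96,0.05,-0.001,0,0],[0.3,-3.96,0.05,-0.001,0,0],[0.3,-3.96,0.05,-0.001,0,0],[0.3,-3.96,0.04,-0.001,0,0],[0.29,-3.96,0.04,-0.001,0,0],[0.29,-3.96,0.04,-0.001,0,0],[0.29,-3.96,0.04,-0.001,0,0]]
```

View pics/w1.png

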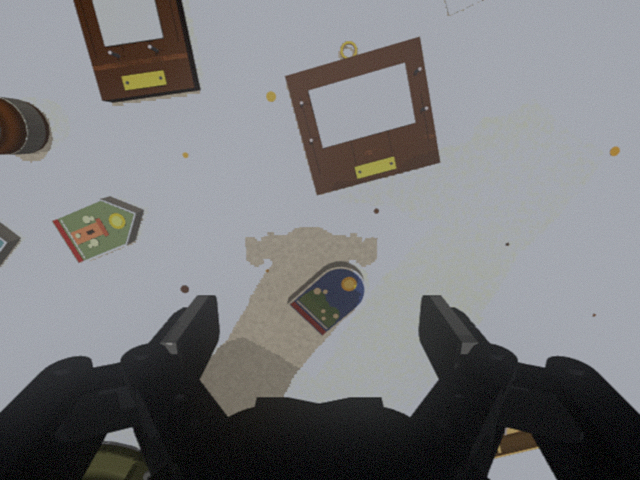

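Call:
servo_tool(increments=[[0.5,-4,0,0,0,0],[0.5,-4,0,0,0,0],[0.5,-4,0,0,0,0],[0.5,-4,0,0,0,0],[0.5,-4,0,0,0,0],[0.5,-4,0,0,0,0],[0.5,-4,0,0,0,0],[0.5,-4,0,0,0,0]])

```text
time: 1.75
tcp_pos: [0.4812, 0.01, 0.2231]
eef_rot: [-0.004, 1.0, 0.008, -0.0]
ft_force: [0.3, 0.2, -0.1]
width: 0.0857
finger_force: 0.0
```

```bash
python3 -c "
from h import *
say();p,d=wshot('w2');cv2.imwrite('pics/w2.png',p[:,:,::-1])"
```

```text
1.75 [0.4812 0.01   0.2231] yaw 0.87 tilt [-0.0007  0.0079] w 0.0857 F [ 0.3  0.2 -0.1] 0.0
```

Call:
servo_tool(increments=[[-0.4,-3.3,0,0,0,0],[-0.4,-3.3,0,0,0,0],[-0.4,-3.3,0,0,0,0],[-0.4,-3.3,0,0,0,0],[-0.4,-3.3,0,0,0,0],[-0.4,-3.3,0,0,0,0],[-0.4,-3.3,0,0,0,0],[-0.4,-3.3,0,0,0,0]])

```text
time: 2.6
tcp_pos: [0.4406, 0.1311, 0.2397]
eef_rot: [-0.065, 0.993, 0.098, -0.007]
ft_force: [-0.4, 0.2, -0.7]
width: 0.0854
finger_force: 0.0
```

```bash
python3 -c "
from h import *
say();p,d=wshot('w3')
a=[np.load(f'w{i}.npz') for i in(1,2,3)]
o=[ortho(f['p'],f['K'],f['E'],.019,.75,y,450,400,1000.) for f,y in zip(a,(-.1,.2,.45))]
cv2.imwrite('pics/ow.png',cv2.resize(np.hstack(o)[:,:,::-1],(800,300)))
for i in(0,1,2):cv2.imwrite(f'ow{i}.png',o[i][:,:,::-1])"
```

```text
2.6 [0.4406 0.1311 0.2397] yaw 11.26 tilt [-0.0265  0.127 ] w 0.0854 F [-0.4  0.2 -0.7] 0.0
```

View pics/ow.png

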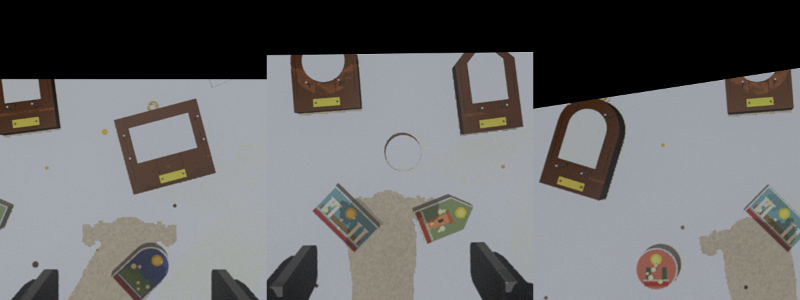

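```bash
python3 -c "
from h import *
from station import get_obs
o=get_obs();say();print(np.round(o['joints'],3),np.round(o['joint_velocities'],3))"
```

```text
2.65 [0.4402 0.1325 0.2404] yaw 11.37 tilt [-0.0267  0.129 ] w 0.0852 F [0.2 1.1 0.7] 0.0
[ 0.197  0.044 -0.36   1.168  0.132  3.141] [-0.025  0.007  0.003 -0.014 -0.048  0.002]
```

```bash
python3 -c "
from h import *
plan([(.50,.06,.26,120,16),(.56,.0,.26,180,8)])"
```

```text
[[0.28,0.5,-0.19,-0.006,-0.008,-0.118],[0.22,0.53,-0.19,-0.006,-0.008,-0.118],[0.15,0.55,-0.19,-0.006,-0.008,-0.118],[0.08,0.56,-0.18,-0.006,-0.008,-0.118],[0.01,0.57,-0.18,-0.006,-0.008,-0.118],[-0.06,0.57,-0.18,-0.006,-0.008,-0.118],[-0.12,0.56,-0.17,-0.006,-0.008,-0.118],[-0.19,0.54,-0.17,-0.006,-0.008,-0.118]]
[[-0.25,0.52,-0.17,-0.006,-0.008,-0.118],[-0.32,0.48,-0.16,-0.006,-0.008,-0.118],[-0.37,0.44,-0.16,-0.006,-0.008,-0.118],[-0.42,0.4,-0.15,-0.006,-0.008,-0.118],[-0.47,0.35,-0.14,-0.006,-0.008,-0.118],[-0.51,0.29,-0.14,-0.006,-0.008,-0.118],[-0.54,0.23,-0.13,-0.006,-0.008,-0.118],[-0.56,0.16,-0.13,-0.006,-0.008,-0.118]]
[[-1.02,0.27,0,0,0,-0.131],[-1.05,0.14,0,0,0,-0.131],[-1.06,0,0,0,0,-0.131],[-1.05,-0.14,0,0,0,-0.131],[-1.02,-0.27,0,0,0,-0.131],[-0.98,-0.41,0,0,0,-0.131],[-0.92,-0.53,0,0,0,-0.131],[-0.84,-0.65,0,0,0,-0.131]]
```

Call:
servo_tool(increments=[[0.3,0.5,-0.2,-0.006,-0.008,-0.12],[0.2,0.5,-0.2,-0.006,-0.008,-0.12],[0.2,0.5,-0.2,-0.006,-0.008,-0.12],[0.1,0.6,-0.2,-0.006,-0.008,-0.12],[0,0.6,-0.2,-0.006,-0.008,-0.12],[-0.1,0.6,-0.2,-0.006,-0.008,-0.12],[-0.1,0.6,-0.2,-0.006,-0.008,-0.12],[-0.2,0.5,-0.2,-0.006,-0.008,-0.12]])

```text
time: 3.45
tcp_pos: [0.472, 0.0936, 0.2509]
eef_rot: [-0.034, 0.835, 0.549, -0.005]
ft_force: [-0.2, -0.6, -0.4]
width: 0.0854
finger_force: 0.0
```

Call:
servo_tool(increments=[[-0.2,0.5,-0.2,-0.006,-0.008,-0.12],[-0.3,0.5,-0.2,-0.006,-0.008,-0.12],[-0.4,0.4,-0.2,-0.006,-0.008,-0.12],[-0.4,0.4,-0.2,-0.006,-0.008,-0.12],[-0.5,0.3,-0.1,-0.006,-0.008,-0.12],[-0.5,0.3,-0.1,-0.006,-0.008,-0.12],[-0.5,0.2,-0.1,-0.006,-0.008,-0.12],[-0.6,0.2,-0.1,-0.006,-0.008,-0.12]])

```text
time: 4.25
tcp_pos: [0.5019, 0.0585, 0.2613]
eef_rot: [0.004, 0.487, 0.873, -0.002]
ft_force: [-0.2, -0.0, -0.7]
width: 0.0851
finger_force: 0.0
```

Call:
servo_tool(increments=[[-1,0.3,0,0,0,-0.13],[-1,0.1,0,0,0,-0.13],[-1.1,0,0,0,0,-0.13],[-1,-0.1,0,0,0,-0.13],[-1,-0.3,0,0,0,-0.13],[-1,-0.4,0,0,0,-0.13],[-0.9,-0.5,0,0,0,-0.13],[-0.8,-0.7,0,0,0,-0.13]])

```text
time: 5.05
tcp_pos: [0.5622, 0.0001, 0.2619]
eef_rot: [0.002, -0.011, 1.0, -0.003]
ft_force: [0.7, -0.3, -0.4]
width: 0.0854
finger_force: 0.0
```

```bash
python3 -c "
from h import *
say();p,d=wshot('w4')
f=np.load('w4.npz');o=ortho(f['p'],f['K'],f['E'],.020,.88,.40,560,800,1000.)
cv2.imwrite('pics/ow4.png',o[:,:,::-1])
# depth sanity
for k in(1,2,3,4):
    f=np.load(f'w{k}.npz');v,u=np.mgrid[:480,:640];d=f['d'];c=np.stack([(u-f['K'][0,2])/f['K'][0,0]*d,(v-f['K'][1,2])/f['K'][1,1]*d,d],-1)@f['E'][:3,:3].T+f['E'][:3,3]
    z=c[...,2][(d>0)];h,e=np.histogram(z,np.arange(-.01,.03,.002));print(h)
"
```

```text
5.05 [5.622e-01 1.000e-04 2.619e-01] yaw -178.74 tilt [ 0.0047 -0.0066] w 0.0854 F [ 0.7 -0.3 -0.4] 0.0
[     0      0      0     55  44663 147617   7518    404    381    447
    542   1154    665   4157  20270   8854    597    181    208]
[     0      0      0     65  45675 139004   6599    761    805    745
    803    792    831   6070  25379   8700    429     25     21]
[     0      0      0     95  47239 146750   7313    468    464    494
    546    488    571   4345  20470   5927    283     60     49]
[     0      0      0    100  36598 141330  12409    641    624    697
    896    731    776   5027  22096   9073    840   1026   1009]
```

View pics/ow4.png

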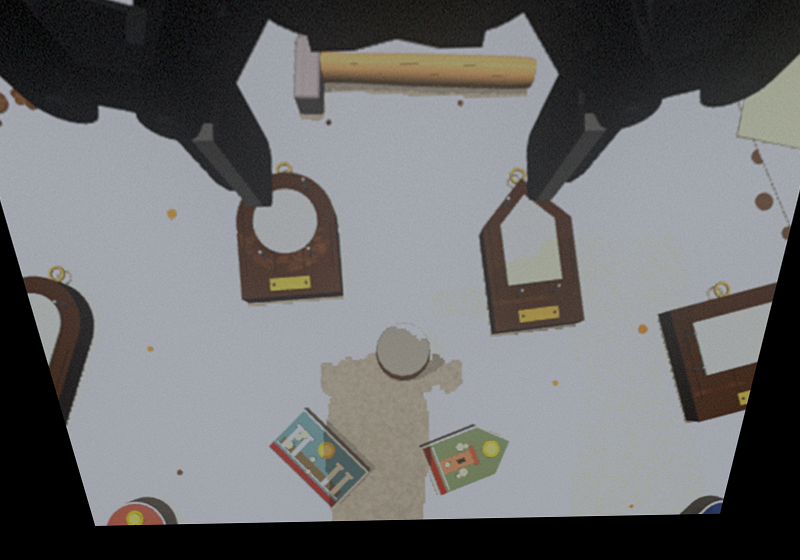

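```bash
cat > fit.py <<'E'
from h import *
from scipy.optimize import least_squares
a=np.linspace(np.pi/2,-np.pi/2,25)
def arch(): return np.vstack([[[-42,29]],np.c_[13+29*np.cos(a),29*np.sin(a)],[[-42,-29]]])
OUT=dict(arch=arch(),gable=np.array([[-44,27],[17,27],[44,0],[17,-27],[-44,-27]]),
 tondo=np.c_[32*np.cos(np.linspace(0,6.2832,60)),32*np.sin(np.linspace(0,6.2832,60))],wide=np.array([[-27,46],[27,46],[27,-46],[-27,-46]]))
S=2000.;N=320
def fitmask(m,shape,g,yaw,x1,y1):
    m=cv2.morphologyEx(m,cv2.MORPH_OPEN,np.ones((3,3)));m=cv2.morphologyEx(m,cv2.MORPH_CLOSE,np.ones((5,5)))
    n,l,st,_=cv2.connectedComponentsWithStats(m);gc,gr=int((y1-g[1])*S),int((x1-g[0])*S)
    k=l[gr,gc]; k=k or 1+np.argmax(st[1:,4])
    c=max(cv2.findContours((l==k).astype(np.uint8),0,cv2.CHAIN_APPROX_NONE)[0],key=len)[:,0]
    w=np.c_[x1-c[:,1]/S,y1-c[:,0]/S]*1000
    poly=OUT[shape].astype(np.float32).reshape(-1,1,2)
    def res(p):
        R=np.array([[np.cos(p[2]),-np.sin(p[2])],[np.sin(p[2]),np.cos(p[2])]]);q=(w-p[:2])@R
        return [cv2.pointPolygonTest(poly,(float(u),float(v)),True) - p[3] for u,v in q]
    r=least_squares(res,[g[0]*1000,g[1]*1000,np.radians(yaw),0],loss="soft_l1",f_scale=1,diff_step=1e-4,x_scale=[1,1,.03,1])
    return r.x[0],r.x[1],np.degrees(r.x[2]),r.x[3],np.sqrt(np.mean(np.array(res(r.x))**2))
def felt(view,shape,g,yaw):
    f=np.load(view+".npz");x1,y1=g[0]+.08,g[1]+.08
    o=ortho(f["p"],f["K"],f["E"],.020,x1,y1,N,N,S);v=o.max(2)
    m=(v>(105)).astype(np.uint8)
    return fitmask(m,shape,g,yaw,x1,y1)
def panel(view,shape,g,yaw,zlo=.012,zhi=.024):
    f=np.load(view+".npz");x1,y1=g[0]+.08,g[1]+.08
    v,u=np.mgrid[:480,:640];d=f['d'];K=f['K']
    c=np.stack([(u-K[0,2])/K[0,0]*d,(v-K[1,2])/K[1,1]*d,d],-1)@f['E'][:3,:3].T+f['E'][:3,3]
    up=((c[...,2]>zlo)&(c[...,2]<zhi)&(d>0)).astype(np.uint8)*255
    z=(zlo+zhi)/2
    m=ortho(up,K,f['E'],z,x1,y1,N,N,S)
    return fitmask((m>127).astype(np.uint8),shape,g,yaw,x1,y1)
E
python3 - <<'E'
from fit import *
for a in [("w4","tondo",(.66,.115),0),("w4","gable",(.635,-.13),4),("w1","wide",(.544,-.3425),12.5),("w3","arch",(.543,.375),-22)]: print("felt",a,np.round(felt(*a),2))
for a in [("w3","tondo",(.348,.264),0),("w1","arch",(.342,-.316),-55),("w2","gable",(.42,-.065),-70),("w4","gable",(.42,-.065),-70),("w2","wide",(.424,.08),-50),("w4","wide",(.424,.08),-50)]: print("panel",a,np.round(panel(*a,),2))
E
```

```text
felt ('w4', 'tondo', (0.66, 0.115), 0) [ 6.5907e+02  1.1503e+02  7.0000e-02 -4.0000e-02  2.7400e+00]
felt ('w4', 'gable', (0.635, -0.13), 4) [ 6.4224e+02 -1.2921e+02  7.4200e+00 -2.6000e-01  2.1000e-01]
felt ('w1', 'wide', (0.544, -0.3425), 12.5) [ 5.4334e+02 -3.4367e+02  1.4830e+01 -2.3000e-01  1.8000e-01]
felt ('w3', 'arch', (0.543, 0.375), -22) [ 5.4556e+02  3.7272e+02 -1.7020e+01 -9.0000e-02  1.8000e-01]
panel ('w3', 'tondo', (0.348, 0.264), 0) [ 3.4715e+02  2.6542e+02 -2.8000e-01 -7.3000e-01  6.6000e-01]
panel ('w1', 'arch', (0.342, -0.316), -55) [ 343.04 -315.71  -46.41   -0.62    0.39]
panel ('w2', 'gable', (0.42, -0.065), -70) [424.27 -69.93 -68.46  -0.46   0.53]
panel ('w4', 'gable', (0.42, -0.065), -70) [ 4.2371e+02 -7.0260e+01 -6.8670e+01 -1.0000e-02  3.7000e-01]
panel ('w2', 'wide', (0.424, 0.08), -50) [421.28  82.81 -44.38  -0.54   0.56]
panel ('w4', 'wide', (0.424, 0.08), -50) [ 4.2115e+02  8.2700e+01 -4.4370e+01 -2.6000e-01  3.8000e-01]
```

Run:
```python
from h import *
f=np.load('w4.npz');a=ortho(f['p'],f['K'],f['E'],.020,.659+.08,.115+.06,480,400,3000.)[:, :]
f=np.load('w3.npz');b=ortho(f['p'],f['K'],f['E'],.018,.3472+.04,.2654+.04,480,400,6000.)
cv2.imwrite('pics/t.png',np.hstack([a,b])[:,:,::-1])
```

```text
(no output)
```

View pics/t.png

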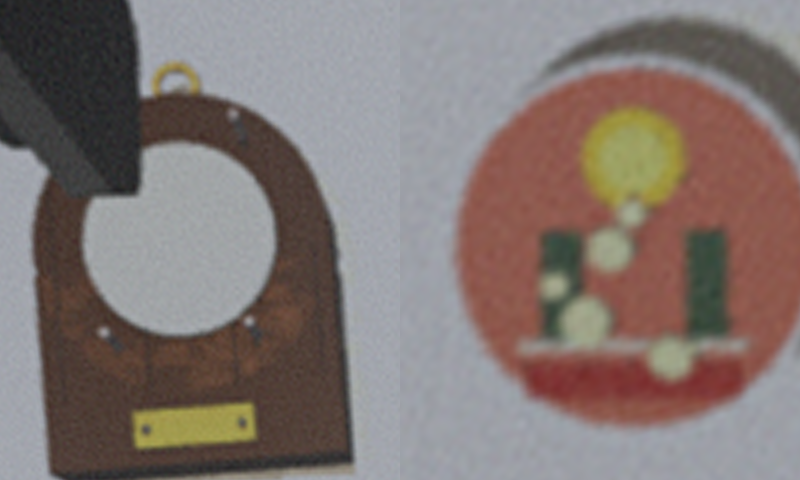

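```bash
python3 -c "
from h import *
plan([(.3466,.2656,.07,181,9),(.3466,.2656,.003,181,7)])"
```

```text
[[2.34,3.04,2.1,-0.001,0.001,0.001],[2.34,3.04,2.1,-0.001,0.001,0.001],[2.34,3.03,2.1,-0.001,0.001,0.001],[2.34,3.03,2.11,-0.001,0.001,0.001],[2.35,3.02,2.11,-0.001,0.001,0.001],[2.35,3.02,2.12,-0.001,0.001,0.001],[2.35,3.02,2.12,-0.001,0.001,0.001],[2.35,3.01,2.12,-0.001,0.001,0.001]]
[[2.35,3.01,2.13,-0.001,0.001,0.001],[0,0,0.96,0,0,0],[0,0,0.96,0,0,0],[0,0,0.96,0,0,0],[0,0,0.96,0,0,0],[0,0,0.96,0,0,0],[0,0,0.96,0,0,0],[0,0,0.96,0,0,0]]
```

Call:
servo_tool(increments=[[2.6,3.4,2.2,-0.001,0.001,0.001],[2.6,3.4,2.2,-0.001,0.001,0.001],[2.6,3.4,2.2,-0.001,0.001,0.001],[2.6,3.4,2.2,-0.001,0.001,0.001],[2.6,3.4,2.2,-0.001,0.001,0.001],[2.6,3.4,2.2,-0.001,0.001,0.001],[2.6,3.4,2.2,-0.001,0.001,0.001],[2.6,3.4,2.2,-0.001,0.001,0.001]])

```text
time: 5.9
tcp_pos: [0.3492, 0.2703, 0.0843]
eef_rot: [-0.001, -0.003, 1.0, 0.001]
ft_force: [1.1, 0.0, -0.3]
width: 0.0852
finger_force: 0.0
```

```bash
python3 -c "
from h import *
say();plan([(.3466,.2656,.05,181,4),(.3466,.2656,.003,181,4)])"
```

```text
5.9 [0.3492 0.2703 0.0843] yaw -179.67 tilt [-0.0027  0.002 ] w 0.0852 F [ 1.1  0.  -0.3] 0.0
[[0.06,-0.12,0.86,0,-0.001,-0.003],[0.07,-0.12,0.86,0,-0.001,-0.003],[0.07,-0.12,0.86,0,-0.001,-0.003],[0.07,-0.12,0.86,0,-0.001,-0.003],[0,0,1.18,0,0,0],[0,0,1.18,0,0,0],[0,0,1.18,0,0,0],[0,0,1.18,0,0,0]]
```

Call:
servo_tool(increments=[[0.1,-0.16,1,0,-0.001,-0.003],[0.1,-0.16,1,0,-0.001,-0.003],[0.06,-0.16,1,0,-0.001,-0.003],[0,0,1,0,-0.001,-0.003],[0,0,1.1,0,0,0],[0,0,1.1,0,0,0],[0,0,1.1,0,0,0],[0,0,1,0,0,0]])

```text
time: 6.7
tcp_pos: [0.3481, 0.2639, 0.0007]
eef_rot: [0.0, -0.01, 1.0, 0.001]
ft_force: [-0.2, -0.5, -1.3]
width: 0.0851
finger_force: 0.0
```

```bash
python3 -c "
from h import *
say();plan([(.3466,.2656,.003,181,1)])"
```

```text
6.7 [0.3481 0.2639 0.0007] yaw -178.88 tilt [0.0004 0.0011] w 0.0851 F [-0.2 -0.5 -1.3] 0.0
[[0.15,0.17,-0.23,0.001,0,0.002],[0,0,0,0,0,0],[0,0,0,0,0,0],[0,0,0,0,0,0],[0,0,0,0,0,0],[0,0,0,0,0,0],[0,0,0,0,0,0],[0,0,0,0,0,0]]
```

Correct while still, then close.

Call:
servo_tool(increments=[[0.15,0.15,-0.2,0,0,0],[0,0,0,0,0,0],[0,0,0,0,0,0],[0,0,0,0,0,0],[0,0,0,0,0,0],[0,0,0,0,0,0],[0,0,0,0,0,0],[0,0,0,0,0,0]], jaw=1, grip_force=40)

```text
time: 7.5
tcp_pos: [0.3469, 0.266, 0.004]
eef_rot: [0.001, -0.01, 1.0, 0.001]
ft_force: [-0.1, 0.3, 3.0]
width: 0.0617
finger_force: 43.8
```

```bash
python3 -c "
from h import *
say();plan([(.3466,.2656,.14,181,4),(.6593,.1152,.13,184,10)])"
```

```text
7.5 [0.3469 0.266  0.004 ] yaw -178.84 tilt [0.0012 0.0019] w 0.0617 F [-0.1  0.3  3. ] 43.8
[[0,0,-3.4,0,0,0.001],[0,0,-3.4,0,0,0.001],[0,-0.01,-3.4,0,0,0.001],[0.01,-0.01,-3.4,0,0,0.001],[-3.1,-1.56,0.1,0,0,-0.005],[-3.09,-1.57,0.1,0,0,-0.005],[-3.08,-1.59,0.1,0,0,-0.005],[-3.08,-1.61,0.1,0,0,-0.005]]
[[-3.07,-1.62,0.1,0,0,-0.005],[-3.06,-1.64,0.1,0,0,-0.005],[-3.05,-1.65,0.1,0,0,-0.005],[-3.04,-1.67,0.1,0,0,-0.005],[-3.03,-1.69,0.1,0,0,-0.005],[-3.02,-1.7,0.1,0,0,-0.005],[0,0,0,0,0,0],[0,0,0,0,0,0]]
```

Call:
servo_tool(increments=[[0,0,-3,0,0,0],[0,0,-3,0,0,0],[0,0,-3,0,0,0],[0,0,-3,0,0,0],[-3.1,-1.5,0,0,0,-0.005],[-3.1,-1.6,0,0,0,-0.005],[-3.1,-1.6,0,0,0,-0.005],[-3.1,-1.6,0,0,0,-0.005]])

```text
time: 8.3
tcp_pos: [0.473, 0.2051, 0.1236]
eef_rot: [0.0, -0.02, 1.0, 0.001]
ft_force: [-0.2, 0.9, -0.6]
width: 0.0619
finger_force: 44.3
```

Call:
servo_tool(increments=[[-3.1,-1.6,0,0,0,-0.005],[-3.1,-1.6,0,0,0,-0.005],[-3.1,-1.6,0,0,0,-0.005],[-3,-1.6,0,0,0,-0.005],[-3,-1.6,0,0,0,-0.005],[-3,-1.6,0,0,0,-0.005],[0,0,0,0,0,0],[0,0,0,0,0,0]])

```text
time: 9.1
tcp_pos: [0.6595, 0.1192, 0.1227]
eef_rot: [-0.001, -0.035, 0.999, 0.001]
ft_force: [-0.8, 0.7, -1.0]
width: 0.0621
finger_force: 44.2
```

```bash
python3 -c "
from h import *
say();p,d=wshot('h1');cv2.imwrite('pics/h1.png',p[:,:,::-1]);plan([(.6593,.1152,.06,184,2),(.6593,.1152,.035,184,3)])"
```

```text
9.1 [0.6595 0.1192 0.1227] yaw -176.04 tilt [-0.0012  0.0012] w 0.0621 F [-0.8  0.7 -1. ] 44.2
[[-0.01,-0.23,3.15,0.001,-0.001,0],[-0.01,-0.23,3.15,0.001,-0.001,0],[0,0,0.83,0,0,0],[0,0,0.83,0,0,0],[0,0,0.83,0,0,0],[0,0,0,0,0,0],[0,0,0,0,0,0],[0,0,0,0,0,0]]
```

View pics/h1.png

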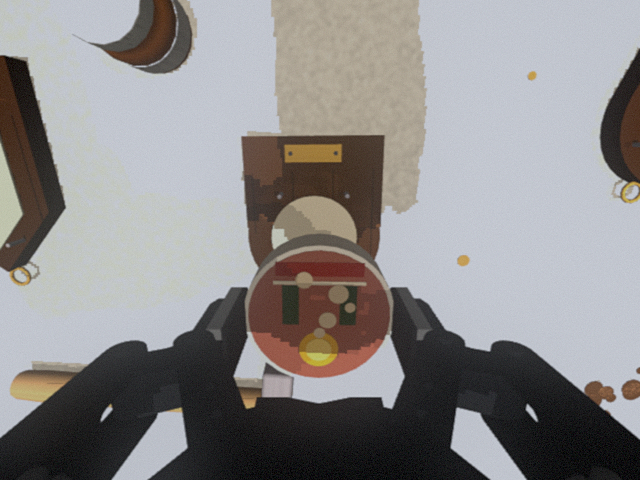

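```bash
python3 -c "
from fit import *
import fit
f=np.load('h1.npz');p=f['p'].astype(int)
t=.1227+.0145;x1,y1=.6595+.08,.1192+.08
o=ortho(f['p'],f['K'],f['E'],t,x1,y1,N,N,S).astype(int)
m=((o[...,0]-o[...,2])>25).astype(np.uint8)
print(m.sum()/4, np.pi*30**2)
print(fitmask(m,'tondo',(.6595,.1192),0,x1,y1))"
```

```text
4550.25 2827.4333882308138
(np.float64(659.724653876966), np.float64(118.83468368718901), np.float64(-0.028910093431097805), np.float64(2.075629304035244), np.float64(0.19913598733031673))
```

Call:
servo_tool(increments=[[0,-0.2,2.5,0,0,0],[0,-0.2,2.5,0,0,0],[0,0,1.5,0,0,0],[0,0,1.2,0,0,0],[0,0,1,0,0,0],[0,0,0.5,0,0,0],[0,0,0,0,0,0],[0,0,0,0,0,0]])

```text
time: 9.95
tcp_pos: [0.6608, 0.116, 0.0324]
eef_rot: [0.001, -0.035, 0.999, 0.001]
ft_force: [0.3, 0.6, -0.5]
width: 0.0621
finger_force: 44.2
```

```bash
python3 -c "
from h import *
say();plan([(.6593,.1152,.024,184,3)])"
```

```text
9.95 [0.6608 0.116  0.0324] yaw -175.97 tilt [0.0015 0.0015] w 0.0621 F [ 0.3  0.6 -0.5] 44.2
[[0.05,-0.02,0.28,0,0.001,0],[0.05,-0.02,0.28,0,0.001,0],[0.05,-0.02,0.28,0,0.001,0],[0,0,0,0,0,0],[0,0,0,0,0,0],[0,0,0,0,0,0],[0,0,0,0,0,0],[0,0,0,0,0,0]]
```

Call:
servo_tool(increments=[[0.15,-0.1,0.2,0,0,0],[0,0,0.2,0,0,0],[0,0,0.2,0,0,0],[0,0,0.1,0,0,0],[0,0,0.1,0,0,0],[0,0,0,0,0,0],[0,0,0,0,0,0],[0,0,0,0,0,0]])

```text
time: 10.75
tcp_pos: [0.6588, 0.1147, 0.0241]
eef_rot: [0.0, -0.035, 0.999, 0.001]
ft_force: [-2.3, -1.4, 4.7]
width: 0.0619
finger_force: 44.7
```

```bash
python3 -c "
from h import *
say();plan([(.6593,.1152,.024,184,1)])"
```

```text
10.75 [0.6588 0.1147 0.0241] yaw -175.97 tilt [0.0007 0.0012] w 0.0619 F [-2.3 -1.4  4.7] 44.7
[[-0.05,0.04,0.01,0.001,0.001,0],[0,0,0,0,0,0],[0,0,0,0,0,0],[0,0,0,0,0,0],[0,0,0,0,0,0],[0,0,0,0,0,0],[0,0,0,0,0,0],[0,0,0,0,0,0]]
```

Call:
servo_tool(increments=[[0,0,0,0,0,0],[0,0,0,0,0,0],[0,0,0,0,0,0],[0,0,0,0,0,0],[0,0,0,0,0,0],[0,0,-1,0,0,0],[0,0,-3,0,0,0],[0,0,-4,0,0,0]], jaw=-1)

```text
time: 11.55
tcp_pos: [0.6571, 0.1144, 0.1032]
eef_rot: [-0.002, -0.035, 0.999, 0.0]
ft_force: [0.5, -0.4, -0.1]
width: 0.0854
finger_force: 0.0
```

```bash
python3 -c "
from h import *
say();plan([(.4211,-.0627,.12,111.4,11),(.4211,-.0627,.04,111.4,5)])"
```

```text
11.55 [0.6571 0.1144 0.1032] yaw -175.97 tilt [-0.0033  0.0006] w 0.0854 F [ 0.5 -0.4 -0.1] 0.0
[[2.25,-1.46,-0.15,0,0,0.115],[2.07,-1.7,-0.15,0,0,0.115],[1.86,-1.93,-0.15,0,0,0.115],[1.63,-2.13,-0.15,0,0,0.115],[1.37,-2.31,-0.15,0,0,0.115],[1.1,-2.45,-0.15,0,0,0.115],[0.81,-2.56,-0.15,0,0,0.115],[0.51,-2.63,-0.15,0,0,0.115]]
[[0.2,-2.67,-0.15,0,0,0.115],[-0.11,-2.68,-0.15,0,0,0.115],[-0.41,-2.65,-0.15,0,0,0.115],[0,0,1.6,0,0,0],[0,0,1.6,0,0,0],[0,0,1.6,0,0,0],[0,0,1.6,0,0,0],[0,0,1.6,0,0,0]]
```

Call:
servo_tool(increments=[[2.2,-1.5,-0.2,0,0,0.115],[2.1,-1.7,-0.2,0,0,0.115],[1.9,-1.9,-0.2,0,0,0.115],[1.6,-2.1,-0.2,0,0,0.115],[1.4,-2.3,-0.2,0,0,0.115],[1.1,-2.5,-0.2,0,0,0.115],[0.8,-2.6,-0.2,0,0,0.115],[0.5,-2.6,-0.2,0,0,0.115]])

```text
time: 12.35
tcp_pos: [0.4865, -0.0151, 0.1204]
eef_rot: [0.001, 0.414, 0.91, 0.001]
ft_force: [0.7, -0.6, 1.6]
width: 0.0854
finger_force: 0.0
```

Call:
servo_tool(increments=[[0.2,-2.7,0,0,0,0.115],[-0.1,-2.7,0,0,0,0.115],[-0.4,-2.7,0,0,0,0.115],[0,0,1.5,0,0,0],[0,0,1.5,0,0,0],[0,0,1.5,0,0,0],[0,0,1.5,0,0,0],[0,0,0,0,0,0]])

```text
time: 13.15
tcp_pos: [0.4209, -0.0631, 0.0587]
eef_rot: [-0.001, 0.563, 0.827, 0.0]
ft_force: [-1.1, 0.5, 0.6]
width: 0.0854
finger_force: 0.0
```

```bash
python3 -c "
from h import *
say();plan([(.4211,-.0627,.004,111.4,5)])"
```

```text
13.15 [ 0.4209 -0.0631  0.0587] yaw 111.54 tilt [-0.0014  0.0016] w 0.0854 F [-1.1  0.5  0.6] 0.0
[[0,0.01,1.09,0,0,0],[0,0.01,1.09,0,0,0],[0,0.01,1.09,0,0,0],[0,0.01,1.09,0,0,0],[0,0.01,1.09,0,0,0],[0,0,0,0,0,0],[0,0,0,0,0,0],[0,0,0,0,0,0]]
```

Call:
servo_tool(increments=[[0,0,1.5,0,0,0],[0,0,1.5,0,0,0],[0,0,1,0,0,0],[0,0,1,0,0,0],[0,0,0.4,0,0,0],[0,0,0,0,0,0],[0,0,0,0,0,0],[0,0,0,0,0,0]])

```text
time: 13.95
tcp_pos: [0.4225, -0.0632, 0.0058]
eef_rot: [0.0, 0.562, 0.827, 0.001]
ft_force: [0.0, -0.5, -0.6]
width: 0.0854
finger_force: 0.0
```

Call:
servo_tool(increments=[[0,0,0,0,0,0],[0,0,0,0,0,0],[0,0,0,0,0,0],[0,0,0,0,0,0],[0,0,0,0,0,0],[0,0,0,0,0,0],[0,0,0,0,0,0],[0,0,0,0,0,0]], jaw=1)

```text
time: 14.75
tcp_pos: [0.4223, -0.0632, 0.0059]
eef_rot: [0.0, 0.562, 0.827, 0.001]
ft_force: [-1.8, 0.2, 5.8]
width: 0.0526
finger_force: 41.7
```

```bash
python3 -c "
from h import *
say();plan([(.4209,-.063,.12,111.4,5),(.6343,-.1302,.12,187.4,11)])"
```

```text
14.75 [ 0.4223 -0.0632  0.0059] yaw 111.55 tilt [0.0012 0.0011] w 0.0526 F [-1.8  0.2  5.8] 41.7
[[0.01,-0.02,-2.28,0,0,0.001],[0.01,-0.02,-2.28,0,0,0.001],[0.01,-0.02,-2.28,0,0,0.001],[0.01,-0.02,-2.28,0,0,0.001],[0.01,-0.02,-2.28,0,0,0.001],[-1.28,1.58,0,0,0,-0.121],[-1.46,1.42,0,0,0,-0.121],[-1.62,1.23,0,0,0,-0.121]]
[[-1.75,1.03,0,0,0,-0.121],[-1.87,0.81,0,0,0,-0.121],[-1.95,0.58,0,0,0,-0.121],[-2.01,0.34,0,0,0,-0.121],[-2.03,0.1,0,0,0,-0.121],[-2.03,-0.15,0,0,0,-0.121],[-2,-0.39,0,0,0,-0.121],[-1.93,-0.63,0,0,0,-0.121]]
```

Call:
servo_tool(increments=[[0,0,-2.4,0,0,0],[0,0,-2.4,0,0,0],[0,0,-2.4,0,0,0],[0,0,-2.4,0,0,0],[0,0,-2,0,0,0],[-1.3,1.6,0,0,0,-0.12],[-1.5,1.4,0,0,0,-0.12],[-1.6,1.2,0,0,0,-0.12]])

```text
time: 15.55
tcp_pos: [0.4808, -0.0824, 0.1217]
eef_rot: [0.0, 0.403, 0.915, 0.001]
ft_force: [0.9, -1.2, -1.1]
width: 0.0527
finger_force: 43.5
```

Call:
servo_tool(increments=[[-1.8,1,0,0,0,-0.12],[-1.9,0.8,0,0,0,-0.12],[-2,0.6,0,0,0,-0.12],[-2,0.3,0,0,0,-0.12],[-2,0.1,0,0,0,-0.12],[-2,-0.2,0,0,0,-0.12],[-2,-0.4,0,0,0,-0.12],[-1.9,-0.6,0,0,0,-0.12]])

```text
time: 16.35
tcp_pos: [0.6352, -0.1329, 0.121]
eef_rot: [-0.0, -0.065, 0.998, 0.001]
ft_force: [-0.1, 0.2, -0.9]
width: 0.0527
finger_force: 43.5
```

Call:
servo_tool(increments=[[0,0,0.5,0,0,0],[0,0,0.5,0,0,0],[0,0,1,0,0,0],[0,0,1,0,0,0],[0,0,1,0,0,0],[0,0,1,0,0,0],[0,0,0,0,0,0],[0,0,0,0,0,0]])

```text
time: 17.15
tcp_pos: [0.6346, -0.1325, 0.0711]
eef_rot: [0.0, -0.063, 0.998, 0.001]
ft_force: [0.8, 0.1, -1.2]
width: 0.0526
finger_force: 43.4
```

```bash
python3 -c "
from h import *
say();p,d=wshot('h2')
from station import get_obs
o=get_obs();t=o['tcp_pos'];f=np.load('h2.npz')
r=ortho(f['p'],f['K'],f['E'],t[2]+.012,t[0]+.08,t[1]+.08,480,480,3000.)
cv2.imwrite('pics/h2.png',np.hstack([r,cv2.resize(p,(320,240))[[0]*240+list(range(240))]])[:,:,::-1])
plan([(.6353,-.1301,.04,187.4,4)])"
```

```text
17.15 [ 0.6346 -0.1325  0.0711] yaw -172.83 tilt [-0.      0.0014] w 0.0526 F [ 0.8  0.1 -1.2] 43.4
[[-0.01,0.06,0.79,0,0,-0.001],[-0.01,0.06,0.79,0,0,-0.001],[-0.01,0.06,0.79,0,0,-0.001],[-0.02,0.06,0.79,0,0,-0.001],[0,0,0,0,0,0],[0,0,0,0,0,0],[0,0,0,0,0,0],[0,0,0,0,0,0]]
```

View pics/h2.png

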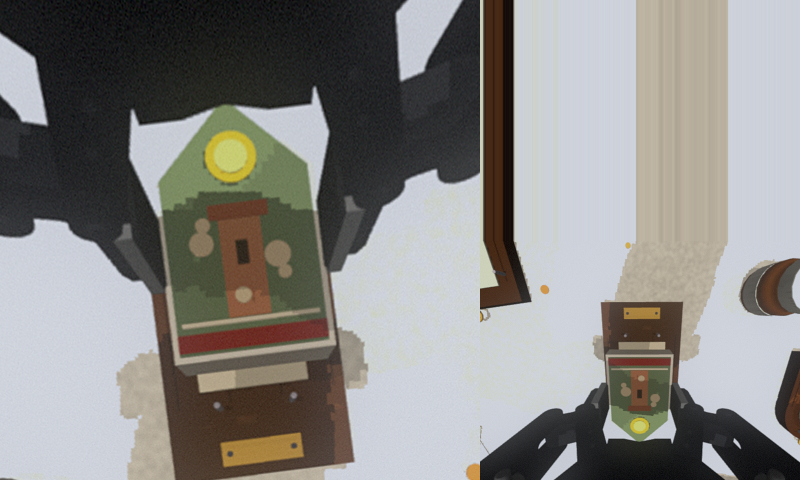

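Call:
servo_tool(increments=[[0,0.2,1,0,0,0],[-0.05,0.05,1,0,0,0],[0,0,1,0,0,0],[0,0,0.6,0,0,0],[0,0,0.3,0,0,0],[0,0,0,0,0,0],[0,0,0,0,0,0],[0,0,0,0,0,0]])

```text
time: 18.0
tcp_pos: [0.6355, -0.1301, 0.033]
eef_rot: [0.001, -0.063, 0.998, 0.0]
ft_force: [0.2, 0.5, -0.9]
width: 0.053
finger_force: 43.5
```

```bash
python3 -c "
from h import *
say();plan([(.6353,-.1301,.0259,187.4,1)])"
```

```text
18.0 [ 0.6355 -0.1301  0.033 ] yaw -172.83 tilt [0.0015 0.0011] w 0.053 F [ 0.2  0.5 -0.9] 43.5
[[0.02,0.01,0.71,0.001,0.002,-0.004],[0,0,0,0,0,0],[0,0,0,0,0,0],[0,0,0,0,0,0],[0,0,0,0,0,0],[0,0,0,0,0,0],[0,0,0,0,0,0],[0,0,0,0,0,0]]
```

Call:
servo_tool(increments=[[0,0,0.2,0,0,-0.004],[0,0,0.2,0,0,0],[0,0,0.2,0,0,0],[0,0,0.1,0,0,0],[0,0,0.02,0,0,0],[0,0,0,0,0,0],[0,0,0,0,0,0],[0,0,0,0,0,0]])

```text
time: 18.8
tcp_pos: [0.635, -0.13, 0.026]
eef_rot: [0.0, -0.065, 0.998, 0.001]
ft_force: [-2.5, 0.1, 5.1]
width: 0.053
finger_force: 44.1
```

```bash
python3 -c "
from h import *
say();plan([(.6353,-.1301,.0259,187.4,1)])"
```

```text
18.8 [ 0.635 -0.13   0.026] yaw -172.6 tilt [0.0009 0.0013] w 0.053 F [-2.5  0.1  5.1] 44.1
[[-0.02,-0.01,0.01,0.001,0.001,0],[0,0,0,0,0,0],[0,0,0,0,0,0],[0,0,0,0,0,0],[0,0,0,0,0,0],[0,0,0,0,0,0],[0,0,0,0,0,0],[0,0,0,0,0,0]]
```

Call:
servo_tool(increments=[[0,0,0,0,0,0],[0,0,0,0,0,0],[0,0,0,0,0,0],[0,0,0,0,0,0],[0,0,0,0,0,0],[0,0,-1,0,0,0],[0,0,-3,0,0,0],[0,0,-4,0,0,0]], jaw=-1)

```text
time: 19.6
tcp_pos: [0.6333, -0.1297, 0.1047]
eef_rot: [-0.002, -0.065, 0.998, 0.001]
ft_force: [0.7, -0.3, -1.6]
width: 0.0856
finger_force: 0.0
```

```bash
python3 -c "
from h import *
say();p,d=wshot('h3');plan([(.3375,-.3099,.10,133.6,11),(.3375,-.3099,.04,133.6,5)])"
```

```text
19.6 [ 0.6333 -0.1297  0.1047] yaw -172.59 tilt [-0.0033  0.0021] w 0.0856 F [ 0.7 -0.3 -1.6] 0.0
[[2.92,-1.26,0.1,0,0.001,0.085],[2.8,-1.51,0.1,0,0.001,0.085],[2.66,-1.74,0.11,0,0.001,0.085],[2.51,-1.96,0.11,0,0.001,0.085],[2.33,-2.17,0.11,0,0.001,0.085],[2.14,-2.36,0.11,0,0.001,0.085],[1.93,-2.53,0.12,0,0.001,0.085],[1.7,-2.69,0.12,0,0.001,0.085]]
[[1.47,-2.82,0.12,0,0.001,0.085],[1.22,-2.94,0.12,0,0.001,0.085],[0.97,-3.03,0.12,0,0.001,0.085],[0,0,1.2,0,0,0],[0,0,1.2,0,0,0],[0,0,1.2,0,0,0],[0,0,1.2,0,0,0],[0,0,1.2,0,0,0]]
```

Call:
servo_tool(increments=[[2.9,-1.3,0,0,0.001,0.085],[2.8,-1.5,0,0,0.001,0.085],[2.7,-1.7,0,0,0.001,0.085],[2.5,-2,0,0,0.001,0.085],[2.3,-2.2,0,0,0,0.085],[2.1,-2.4,0,0,0,0.085],[1.9,-2.5,0,0,0,0.085],[1.7,-2.7,0,0,0,0.085]])

```text
time: 20.45
tcp_pos: [0.4165, -0.2625, 0.1064]
eef_rot: [-0.001, 0.273, 0.962, -0.0]
ft_force: [1.5, -0.9, 1.0]
width: 0.0853
finger_force: 0.0
```

Call:
servo_tool(increments=[[1.5,-2.8,0,0,0,0.085],[1.2,-2.9,0,0,0,0.085],[1,-3,0,0,0,0.085],[0,0,1.2,0,0,0],[0,0,1.2,0,0,0],[0,0,1.2,0,0,0],[0,0,1.2,0,0,0],[0,0,0,0,0,0]])

```text
time: 21.25
tcp_pos: [0.3348, -0.3082, 0.0556]
eef_rot: [-0.003, 0.391, 0.92, 0.001]
ft_force: [0.2, 0.8, 0.1]
width: 0.085
finger_force: 0.0
```

```bash
python3 -c "
from h import *
say();plan([(.3375,-.3099,.005,133.6,5)])"
```

```text
21.25 [ 0.3348 -0.3082  0.0556] yaw 133.93 tilt [-0.0059  0.004 ] w 0.085 F [0.2 0.8 0.1] 0.0
[[-0.07,0.02,1.01,0,-0.001,0.001],[-0.07,0.02,1.01,0,-0.001,0.001],[-0.07,0.02,1.01,0,-0.001,0.001],[-0.06,0.02,1.01,0,-0.001,0.001],[-0.06,0.02,1.01,0,-0.001,0.001],[0,0,0,0,0,0],[0,0,0,0,0,0],[0,0,0,0,0,0]]
```

Call:
servo_tool(increments=[[-0.1,0,1.4,0,-0.002,0.006],[-0.1,0,1.4,0,-0.002,0],[-0.1,0,1.2,0,-0.001,0],[0,0,0.8,0,0,0],[0,0,0.2,0,0,0],[0,0,0,0,0,0],[0,0,0,0,0,0],[0,0,0,0,0,0]])

```text
time: 22.05
tcp_pos: [0.3379, -0.3123, 0.0083]
eef_rot: [0.001, 0.395, 0.919, -0.001]
ft_force: [0.3, -0.3, 0.8]
width: 0.0852
finger_force: 0.0
```

```bash
python3 -c "
from h import *
say();plan([(.3375,-.3099,.005,133.6,1)])"
```

```text
22.05 [ 0.3379 -0.3123  0.0083] yaw 133.49 tilt [ 0.0009 -0.0029] w 0.0852 F [ 0.3 -0.3  0.8] 0.0
[[0.2,0.14,0.33,-0.001,0.003,-0.002],[0,0,0,0,0,0],[0,0,0,0,0,0],[0,0,0,0,0,0],[0,0,0,0,0,0],[0,0,0,0,0,0],[0,0,0,0,0,0],[0,0,0,0,0,0]]
```

Call:
servo_tool(increments=[[0.1,0.15,0.3,0,0.002,0],[0,0,0,0,0,0],[0,0,0,0,0,0],[0,0,0,0,0,0],[0,0,0,0,0,0],[0,0,0,0,0,0],[0,0,0,0,0,0],[0,0,0,0,0,0]], jaw=1)

```text
time: 22.85
tcp_pos: [0.3378, -0.3101, 0.005]
eef_rot: [-0.0, 0.395, 0.919, -0.001]
ft_force: [-0.4, 1.8, 5.4]
width: 0.0569
finger_force: 43.2
```

```bash
python3 -c "
from h import *
from station import get_obs
say();t=get_obs()['tcp_pos'];b=np.radians(-46.4);e=(t[:2]-[.3430,-.3157])@[np.cos(b),np.sin(b)];m=np.radians(-17.02);T=np.array([.5456,.3727])+e*np.array([np.cos(m),np.sin(m)])
print(e,T);plan([(t[0],t[1],.12,133.6,4),(.41,-.15,.12,142,4),(.46,.1,.12,152,8),(T[0],T[1],.12,163,8)])"
```

```text
22.85 [ 0.3378 -0.3101  0.005 ] yaw 133.49 tilt [-0.0013 -0.0006] w 0.0569 F [-0.4  1.8  5.4] 43.2
-0.007629165099901008 [0.53830497 0.3749331 ]
[[0,0,-2.88,0,0,0],[0,0,-2.88,0,0,0],[0,0,-2.88,0,0,0],[0,0,-2.88,0,0,0],[1.65,4.07,0,0,0,-0.037],[1.5,4.13,0,0,0,-0.037],[1.35,4.18,0,0,0,-0.037],[1.2,4.23,0,0,0,-0.037]]
[[1.43,2.85,0,0,0,-0.022],[1.37,2.88,0,0,0,-0.022],[1.31,2.91,0,0,0,-0.022],[1.24,2.93,0,0,0,-0.022],[1.18,2.96,0,0,0,-0.022],[1.11,2.99,0,0,0,-0.022],[1.05,3.01,0,0,0,-0.022],[0.98,3.03,0,0,0,-0.022]]
[[0.75,3.49,0,0,0,-0.024],[0.67,3.51,0,0,0,-0.024],[0.58,3.53,0,0,0,-0.024],[0.5,3.54,0,0,0,-0.024],[0.41,3.55,0,0,0,-0.024],[0.33,3.56,0,0,0,-0.024],[0.24,3.57,0,0,0,-0.024],[0.15,3.57,0,0,0,-0.024]]
```

Call:
servo_tool(increments=[[0,0,-2.8,0,0,0],[0,0,-2.8,0,0,0],[0,0,-2.8,0,0,0],[0,0,-2.8,0,0,0],[1.6,4,0,0,0,-0.037],[1.5,4,0,0,0,-0.037],[1.4,4,0,0,0,-0.037],[1.2,4,0,0,0,-0.037]])

```text
time: 23.65
tcp_pos: [0.4066, -0.1532, 0.1164]
eef_rot: [-0.0, 0.325, 0.946, -0.001]
ft_force: [0.2, 0.2, -1.1]
width: 0.0566
finger_force: 44.0
```

Call:
servo_tool(increments=[[1.4,3,0,0,0,-0.022],[1.4,3,0,0,0,-0.022],[1.3,3,0,0,0,-0.022],[1.2,3,0,0,0,-0.022],[1.2,3,0,0,0,-0.022],[1.1,3,0,0,0,-0.022],[1,3,0,0,0,-0.022],[1,3,0,0,0,-0.022]])

```text
time: 24.45
tcp_pos: [0.4596, 0.0998, 0.116]
eef_rot: [-0.001, 0.241, 0.971, -0.001]
ft_force: [-0.3, 0.0, -1.0]
width: 0.0568
finger_force: 44.1
```

```bash
python3 -c "
from h import *
say();plan([(.5383,.3749,.10,163,8)])"
```

```text
24.45 [0.4596 0.0998 0.116 ] yaw 152.11 tilt [-0.0015 -0.0009] w 0.0568 F [-0.3  0.  -1. ] 44.1
[[0.74,3.5,0.19,0,0,-0.024],[0.65,3.52,0.2,0,0,-0.024],[0.57,3.53,0.2,0,0,-0.024],[0.49,3.54,0.2,0,0,-0.024],[0.4,3.55,0.2,0,0,-0.024],[0.32,3.56,0.2,0,0,-0.024],[0.23,3.57,0.2,0,0,-0.024],[0.15,3.57,0.2,0,0,-0.024]]
```

Call:
servo_tool(increments=[[0.7,3.5,0,0,0,-0.024],[0.7,3.5,0,0,0,-0.024],[0.6,3.5,0,0,0,-0.024],[0.5,3.5,0,0,0,-0.024],[0.4,3.5,0,0,0,-0.024],[0.3,3.5,0,0,0,-0.024],[0.2,3.5,0,0,0,-0.024],[0.2,3.5,0,0,0,-0.024]])

```text
time: 25.25
tcp_pos: [0.5367, 0.3718, 0.1152]
eef_rot: [-0.001, 0.147, 0.989, -0.001]
ft_force: [0.5, -0.0, -0.9]
width: 0.0567
finger_force: 44.1
```

Call:
servo_tool(increments=[[0,0.1,1,0,0,0],[0,0.1,1,0,0,0],[0,0,1,0,0,0],[0,0,1,0,0,0],[0,0,0.5,0,0,0],[0,0,0,0,0,0],[0,0,0,0,0,0],[0,0,0,0,0,0]])

```text
time: 26.05
tcp_pos: [0.5377, 0.3725, 0.0717]
eef_rot: [-0.0, 0.147, 0.989, -0.0]
ft_force: [-0.1, 0.1, -0.7]
width: 0.0569
finger_force: 44.0
```

```bash
python3 -c "
from h import *
say();p,d=wshot('h4')
cv2.imwrite('pics/h4.png',p[:,:,::-1])
plan([(.5383,.3749,.04,163,4)])"
```

```text
26.05 [0.5377 0.3725 0.0717] yaw 163.04 tilt [-0.0003 -0.0001] w 0.0569 F [-0.1  0.1 -0.7] 44.0
[[0,0.06,0.79,0,0,0],[0,0.06,0.79,0,0,0],[0,0.06,0.79,0,0,0],[0,0.06,0.79,0,0,0],[0,0,0,0,0,0],[0,0,0,0,0,0],[0,0,0,0,0,0],[0,0,0,0,0,0]]
```

View pics/h4.png

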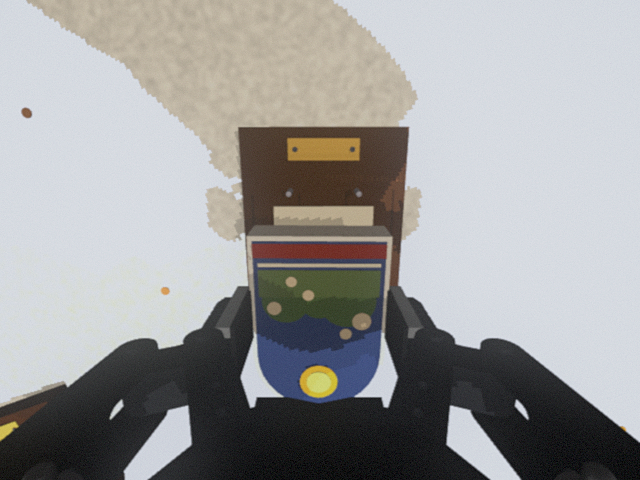

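Call:
servo_tool(increments=[[0,0.2,1,0,0,0],[0,0.05,1,0,0,0],[0,0,1,0,0,0],[0,0,0.6,0,0,0],[0,0,0.4,0,0,0],[0,0,0,0,0,0],[0,0,0,0,0,0],[0,0,0,0,0,0]])

```text
time: 26.9
tcp_pos: [0.5383, 0.375, 0.0315]
eef_rot: [-0.0, 0.147, 0.989, -0.0]
ft_force: [0.5, 0.8, -1.3]
width: 0.057
finger_force: 44.1
```

```bash
python3 -c "
from h import *
say();plan([(.5383,.3749,.025,163,1)])"
```

```text
26.9 [0.5383 0.375  0.0315] yaw 163.06 tilt [-0.0005 -0.0003] w 0.057 F [ 0.5  0.8 -1.3] 44.1
[[-0.01,-0.01,0.65,0,0,0.001],[0,0,0,0,0,0],[0,0,0,0,0,0],[0,0,0,0,0,0],[0,0,0,0,0,0],[0,0,0,0,0,0],[0,0,0,0,0,0],[0,0,0,0,0,0]]
```

Call:
servo_tool(increments=[[0,0,0.2,0,0,0],[0,0,0.2,0,0,0],[0,0,0.15,0,0,0],[0,0,0.1,0,0,0],[0,0,0.02,0,0,0],[0,0,0,0,0,0],[0,0,0,0,0,0],[0,0,0,0,0,0]])

```text
time: 27.7
tcp_pos: [0.5378, 0.3747, 0.025]
eef_rot: [-0.0, 0.147, 0.989, -0.0]
ft_force: [-2.9, -1.2, 6.1]
width: 0.0565
finger_force: 44.7
```

```bash
python3 -c "
from h import *
say()"
```

```text
27.7 [0.5378 0.3747 0.025 ] yaw 163.06 tilt [-0.0011 -0.0007] w 0.0565 F [-2.9 -1.2  6.1] 44.7
```

Call:
servo_tool(increments=[[0,0,0,0,0,0],[0,0,0,0,0,0],[0,0,0,0,0,0],[0,0,0,0,0,0],[0,0,0,0,0,0],[0,0,-1,0,0,0],[0,0,-3,0,0,0],[0,0,-4,0,0,0]], jaw=-1)

```text
time: 28.5
tcp_pos: [0.5366, 0.3738, 0.1037]
eef_rot: [-0.002, 0.147, 0.989, -0.002]
ft_force: [0.7, 0.1, 0.3]
width: 0.0854
finger_force: 0.0
```

```bash
python3 -c "
from h import *
say();p,d=wshot('h5');plan([(.4212,.0828,.10,225.6,11),(.4212,.0828,.05,225.6,5)])"
```

```text
28.5 [0.5366 0.3738 0.1037] yaw 163.05 tilt [-0.0046 -0.0031] w 0.0854 F [0.7 0.1 0.3] 0.0
[[0.26,-2.87,0.1,0,0.001,-0.099],[0.54,-2.83,0.1,0,0.001,-0.099],[0.82,-2.76,0.1,0,0.001,-0.099],[1.09,-2.67,0.1,0,0.001,-0.099],[1.35,-2.55,0.1,0,0.001,-0.099],[1.6,-2.4,0.11,0,0.001,-0.099],[1.83,-2.23,0.11,0,0.001,-0.099],[2.04,-2.04,0.11,0,0.001,-0.099]]
[[2.23,-1.83,0.11,0,0.001,-0.099],[2.4,-1.6,0.11,0,0.001,-0.099],[2.55,-1.35,0.11,0,0.001,-0.099],[0,0,1,0,0,0],[0,0,1,0,0,0],[0,0,1,0,0,0],[0,0,1,0,0,0],[0,0,1,0,0,0]]
```

Call:
servo_tool(increments=[[0.3,-2.9,0,0,0.001,-0.1],[0.5,-2.8,0,0,0.001,-0.1],[0.8,-2.8,0,0,0.001,-0.1],[1.1,-2.7,0,0,0.001,-0.1],[1.4,-2.5,0,0,0,-0.1],[1.6,-2.4,0,0,0,-0.1],[1.8,-2.2,0,0,0,-0.1],[2,-2,0,0,0,-0.1]])

```text
time: 29.35
tcp_pos: [0.4515, 0.1608, 0.1055]
eef_rot: [-0.002, -0.252, 0.968, 0.0]
ft_force: [-0.3, -1.1, -0.5]
width: 0.0856
finger_force: 0.0
```

Call:
servo_tool(increments=[[2.2,-1.8,0,0,0,-0.1],[2.4,-1.6,0,0,0,-0.1],[2.6,-1.4,0,0,0,-0.09],[0,0,1,0,0,0],[0,0,1,0,0,0],[0,0,1,0,0,0],[0,0,1,0,0,0],[0,0,0,0,0,0]])

```text
time: 30.15
tcp_pos: [0.4183, 0.0813, 0.0632]
eef_rot: [-0.004, -0.387, 0.922, 0.001]
ft_force: [-0.1, -0.1, -0.3]
width: 0.0854
finger_force: 0.0
```

```bash
python3 -c "
from h import *
say();plan([(.4212,.0828,.005,225.6,5)])"
```

```text
30.15 [0.4183 0.0813 0.0632] yaw -134.44 tilt [-0.0081 -0.0008] w 0.0854 F [-0.1 -0.1 -0.3] 0.0
[[-0.07,-0.03,1.16,0.001,-0.001,0],[-0.07,-0.03,1.16,0.001,-0.001,0],[-0.07,-0.02,1.16,0.001,-0.001,0],[-0.07,-0.02,1.16,0.001,-0.001,0],[-0.06,-0.02,1.16,0.001,-0.001,0],[0,0,0,0,0,0],[0,0,0,0,0,0],[0,0,0,0,0,0]]
```

Call:
servo_tool(increments=[[-0.1,-0.05,1.6,0.002,-0.002,0],[-0.1,-0.05,1.6,0.002,-0.002,0],[-0.1,0,1.3,0.001,-0.001,0],[0,0,0.8,0,-0.001,0],[0,0,0.5,0,0,0],[0,0,0,0,0,0],[0,0,0,0,0,0],[0,0,0,0,0,0]])

```text
time: 30.95
tcp_pos: [0.4227, 0.0824, 0.0074]
eef_rot: [0.002, -0.387, 0.922, -0.0]
ft_force: [-0.3, -0.5, -0.2]
width: 0.0851
finger_force: 0.0
```

```bash
python3 -c "
from h import *
say();plan([(.4212,.0828,.005,225.6,1)])"
```

```text
30.95 [0.4227 0.0824 0.0074] yaw -134.49 tilt [0.0036 0.0006] w 0.0851 F [-0.3 -0.5 -0.2] 0.0
[[0.08,0.13,0.24,-0.002,0.003,-0.002],[0,0,0,0,0,0],[0,0,0,0,0,0],[0,0,0,0,0,0],[0,0,0,0,0,0],[0,0,0,0,0,0],[0,0,0,0,0,0],[0,0,0,0,0,0]]
```

Call:
servo_tool(increments=[[0.05,0.1,0.25,-0.002,0.003,0],[0,0,0,0,0,0],[0,0,0,0,0,0],[0,0,0,0,0,0],[0,0,0,0,0,0],[0,0,0,0,0,0],[0,0,0,0,0,0],[0,0,0,0,0,0]], jaw=1)

```text
time: 31.75
tcp_pos: [0.4211, 0.0828, 0.0047]
eef_rot: [-0.0, -0.387, 0.922, 0.0]
ft_force: [-2.4, -0.7, 4.8]
width: 0.0532
finger_force: 42.3
```

```bash
python3 -c "
from h import *
from station import get_obs
say();t=get_obs()['tcp_pos'];b=np.radians(-44.4+90);e=(t[:2]-[.4212,.0828])@[np.cos(b),np.sin(b)];m=np.radians(14.83+90);T=np.array([.5433,-.3437])+e*np.array([np.cos(m),np.sin(m)])
print(e,T);plan([(t[0],t[1],.12,225.6,4),(.425,-.03,.12,240,4),(.5,-.25,.12,270,8),(T[0],T[1],.12,284.8,4),(T[0],T[1],.075,284.8,4)])"
```

```text
31.75 [0.4211 0.0828 0.0047] yaw -134.49 tilt [-0.0008 -0.0001] w 0.0532 F [-2.4 -0.7  4.8] 42.3
-0.00010876531453663137 [ 0.54332784 -0.34380514]
[[0,0,-2.88,0,0,0],[0,0,-2.88,0,0,0],[0,0,-2.88,0,0,0],[0,0,-2.88,0,0,0],[1.95,-2.04,0,0,0,-0.063],[2.07,-1.92,0,0,0,-0.063],[2.19,-1.78,0,0,0,-0.063],[2.29,-1.64,0,0,0,-0.063]]
[[1.91,-2.19,0,0,0,-0.065],[2.05,-2.06,0,0,0,-0.065],[2.18,-1.92,0,0,0,-0.065],[2.3,-1.77,0,0,0,-0.065],[2.41,-1.62,0,0,0,-0.065],[2.51,-1.46,0,0,0,-0.065],[2.6,-1.29,0,0,0,-0.065],[2.68,-1.12,0,0,0,-0.065]]
[[2.35,-1.08,0,0,0,-0.065],[2.41,-0.93,0,0,0,-0.065],[2.47,-0.77,0,0,0,-0.065],[2.51,-0.61,0,0,0,-0.065],[0,0,1.12,0,0,0],[0,0,1.12,0,0,0],[0,0,1.12,0,0,0],[0,0,1.12,0,0,0]]
```

Call:
servo_tool(increments=[[0,0,-2.8,0,0,0],[0,0,-2.8,0,0,0],[0,0,-2.8,0,0,0],[0,0,-2.8,0,0,0],[2,-2,0,0,0,-0.063],[2.1,-1.9,0,0,0,-0.063],[2.2,-1.8,0,0,0,-0.063],[2.3,-1.6,0,0,0,-0.063]])

```text
time: 32.55
tcp_pos: [0.4234, -0.0313, 0.1164]
eef_rot: [-0.0, -0.501, 0.866, 0.0]
ft_force: [0.7, 0.1, -1.4]
width: 0.0526
finger_force: 43.5
```

Call:
servo_tool(increments=[[1.9,-2.2,0,0,0,-0.065],[2,-2.1,0,0,0,-0.065],[2.2,-1.9,0,0,0,-0.065],[2.3,-1.8,0,0,0,-0.065],[2.4,-1.6,0,0,0,-0.065],[2.5,-1.5,0,0,0,-0.065],[2.6,-1.3,0,0,0,-0.065],[2.7,-1.1,0,0,0,-0.065]])

```text
time: 33.35
tcp_pos: [0.4991, -0.2513, 0.116]
eef_rot: [-0.001, -0.706, 0.708, 0.001]
ft_force: [1.0, 0.3, -0.9]
width: 0.0528
finger_force: 43.5
```

Call:
servo_tool(increments=[[2.3,-1.1,0,0,0,-0.065],[2.4,-0.9,0,0,0,-0.065],[2.5,-0.8,0,0,0,-0.065],[2.5,-0.6,0,0,0,-0.065],[0,0,1.1,0,0,0],[0,0,1.1,0,0,0],[0,0,1.1,0,0,0],[0,0,0.8,0,0,0]])

```text
time: 34.15
tcp_pos: [0.541, -0.3425, 0.0736]
eef_rot: [0.0, 0.792, -0.611, -0.002]
ft_force: [-0.9, -0.8, -1.7]
width: 0.0525
finger_force: 43.5
```

```bash
python3 -c "
from h import *
say();p,d=wshot('h6')
cv2.imwrite('pics/h6.png',p[:,:,::-1])
plan([(.5433,-.3438,.035,284.8,4)])"
```

```text
34.15 [ 0.541  -0.3425  0.0736] yaw -75.34 tilt [-0.0031  0.0012] w 0.0525 F [-0.9 -0.8 -1.7] 43.5
[[0.06,-0.06,0.94,0.001,0.001,-0.001],[0.06,-0.06,0.94,0.001,0.001,-0.001],[0.06,-0.06,0.94,0.001,0.001,-0.001],[0.06,-0.06,0.94,0.001,0.001,-0.001],[0,0,0,0,0,0],[0,0,0,0,0,0],[0,0,0,0,0,0],[0,0,0,0,0,0]]
```

View pics/h6.png

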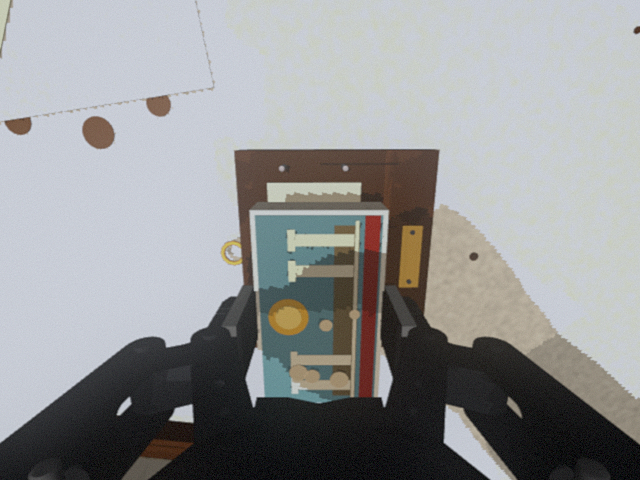

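Call:
servo_tool(increments=[[0.1,-0.1,1,0.002,0.002,-0.002],[0.1,-0.1,1,0.001,0.001,0],[0,0,1,0,0,0],[0,0,0.6,0,0,0],[0,0,0.3,0,0,0],[0,0,0,0,0,0],[0,0,0,0,0,0],[0,0,0,0,0,0]])

```text
time: 35.0
tcp_pos: [0.545, -0.3457, 0.0369]
eef_rot: [0.0, 0.792, -0.611, 0.002]
ft_force: [0.1, 0.1, -1.0]
width: 0.0527
finger_force: 43.5
```

```bash
python3 -c "
from h import *
say();plan([(.5433,-.3438,.0247,284.8,1)])"
```

```text
35.0 [ 0.545  -0.3457  0.0369] yaw -75.25 tilt [ 0.0034 -0.0029] w 0.0527 F [ 0.1  0.1 -1. ] 43.5
[[-0.23,0.12,1.22,-0.003,-0.004,-0.001],[0,0,0,0,0,0],[0,0,0,0,0,0],[0,0,0,0,0,0],[0,0,0,0,0,0],[0,0,0,0,0,0],[0,0,0,0,0,0],[0,0,0,0,0,0]]
```

Call:
servo_tool(increments=[[-0.2,0.1,0.3,-0.003,-0.004,0],[0,0,0.3,0,0,0],[0,0,0.2,0,0,0],[0,0,0.1,0,0,0],[0,0,0.1,0,0,0],[0,0,0,0,0,0],[0,0,0,0,0,0],[0,0,0,0,0,0]])

```text
time: 35.8
tcp_pos: [0.5432, -0.3438, 0.0265]
eef_rot: [0.0, 0.792, -0.61, -0.001]
ft_force: [-1.2, -0.7, -0.5]
width: 0.0527
finger_force: 43.5
```

```bash
python3 -c "
from h import *
say();plan([(.5433,-.3438,.0247,284.8,1)])"
```

```text
35.8 [ 0.5432 -0.3438  0.0265] yaw -75.25 tilt [-0.0011  0.0005] w 0.0527 F [-1.2 -0.7 -0.5] 43.5
[[0,-0.01,0.18,0.001,0.001,-0.001],[0,0,0,0,0,0],[0,0,0,0,0,0],[0,0,0,0,0,0],[0,0,0,0,0,0],[0,0,0,0,0,0],[0,0,0,0,0,0],[0,0,0,0,0,0]]
```

Call:
servo_tool(increments=[[0,0,0.1,0,0,0],[0,0,0.1,0,0,0],[0,0,0,0,0,0],[0,0,0,0,0,0],[0,0,0,0,0,0],[0,0,0,0,0,0],[0,0,0,0,0,0],[0,0,0,0,0,0]])

```text
time: 36.6
tcp_pos: [0.5433, -0.3438, 0.0248]
eef_rot: [0.0, 0.792, -0.61, -0.0]
ft_force: [-1.9, 2.3, 5.9]
width: 0.0529
finger_force: 44.2
```

Call:
servo_tool(increments=[[0,0,0,0,0,0],[0,0,0,0,0,0],[0,0,0,0,0,0],[0,0,0,0,0,0],[0,0,0,0,0,0],[0,0,-1,0,0,0],[0,0,-3,0,0,0],[0,0,-4,0,0,0]], jaw=-1)

```text
time: 37.4
tcp_pos: [0.5418, -0.3429, 0.1039]
eef_rot: [0.0, 0.792, -0.61, -0.003]
ft_force: [0.9, 0.1, -0.5]
width: 0.0857
finger_force: 0.0
```

```bash
python3 -c "
from h import *
say();plan([(.46,-.26,.25,230,8),(.46,-.01,.26,180,8)])"
```

```text
37.4 [ 0.5418 -0.3429  0.1039] yaw -75.25 tilt [-0.0047  0.0028] w 0.0857 F [ 0.9  0.1 -0.5] 0.0
[[-1.27,0.73,-1.82,0.001,0,0.119],[-1.17,0.88,-1.82,0.001,0,0.119],[-1.06,1.01,-1.82,0.001,0,0.119],[-0.93,1.13,-1.82,0.001,0,0.119],[-0.79,1.23,-1.82,0.001,0,0.119],[-0.64,1.31,-1.82,0.001,0,0.119],[-0.48,1.38,-1.82,0.001,0,0.119],[-0.31,1.42,-1.83,0.001,0,0.119]]
[[-2.39,2.01,-0.13,0,0,0.109],[-2.16,2.26,-0.13,0,0,0.109],[-1.9,2.48,-0.13,0,0,0.109],[-1.62,2.67,-0.13,0,0,0.109],[-1.32,2.83,-0.13,0,0,0.109],[-1,2.96,-0.13,0,0,0.109],[-0.68,3.05,-0.13,0,0,0.109],[-0.34,3.11,-0.13,0,0,0.109]]
```

Call:
servo_tool(increments=[[-1.3,0.7,-1.8,0,0,0.12],[-1.2,0.9,-1.8,0,0,0.12],[-1.1,1,-1.8,0,0,0.12],[-0.9,1.1,-1.8,0,0,0.12],[-0.8,1.2,-1.8,0,0,0.12],[-0.6,1.3,-1.8,0,0,0.12],[-0.5,1.4,-1.8,0,0,0.12],[-0.3,1.4,-1.8,0,0,0.12]])

```text
time: 38.2
tcp_pos: [0.4616, -0.2597, 0.2502]
eef_rot: [-0.0, -0.418, 0.908, 0.0]
ft_force: [0.4, 0.0, 0.4]
width: 0.0855
finger_force: 0.0
```

Call:
servo_tool(increments=[[-2.4,2,0,0,0,0.11],[-2.2,2.3,0,0,0,0.11],[-1.9,2.5,0,0,0,0.11],[-1.6,2.7,0,0,0,0.11],[-1.3,2.8,0,0,0,0.11],[-1,3,0,0,0,0.11],[-0.7,3,0,0,0,0.11],[-0.3,3.1,0,0,0,0.11]])

```text
time: 39.0
tcp_pos: [0.4633, -0.0086, 0.2497]
eef_rot: [0.0, 0.008, 1.0, 0.0]
ft_force: [0.5, -0.6, -0.7]
width: 0.0851
finger_force: 0.0
```

Run:
```python
from fit import *
from station import camera,calibration
say();p,d=wshot('v');c=calibration('side');p,d=camera('side');np.savez('side2.npz',p=p,d=d,K=c['K'],E=c['extrinsics'])
f=np.load('v.npz');o=ortho(f['p'],f['K'],f['E'],.038,.80,.42,400,800,1000.)
f=np.load('side2.npz');o2=ortho(f['p'],f['K'],f['E'],.038,.80,.42,400,800,1000.)
cv2.imwrite('pics/v.png',cv2.resize(np.vstack([o,o2]),(600,600))[:,:,::-1])
for v in('v','side2'):
  for s,g,y in[('tondo',(.6593,.1152),4),('gable',(.6422,-.1292),7.4),('wide',(.5433,-.3437),14.8),('arch',(.5456,.3727),-17)]:
    try: print(v,s,np.round(panel(v,s,g,y,.033,.046),2))
    except Exception as e: print(v,s,e)
```

```text
39.0 [ 0.4633 -0.0086  0.2497] yaw 179.06 tilt [0.0002 0.0006] w 0.0851 F [ 0.5 -0.6 -0.7] 0.0
v tondo [659.49 107.57   8.26   3.16   5.51]
v gable [ 642.14 -126.48    4.46    2.06    6.82]
v wide [ 5.4062e+02 -3.3746e+02  1.5370e+01  5.4000e-01  3.9900e+00]
v arch [543.96 360.7  -18.85   6.28   7.35]
side2 tondo [658.89 110.68   0.96  -0.97   1.39]
side2 gable [ 641.4  -131.75    7.72   -0.81    0.82]
side2 wide [ 5.4294e+02 -3.4457e+02  1.4760e+01 -2.8000e-01  4.4000e-01]
side2 arch [545.13 365.41 -17.82  -1.88   1.81]
```

View pics/v.png

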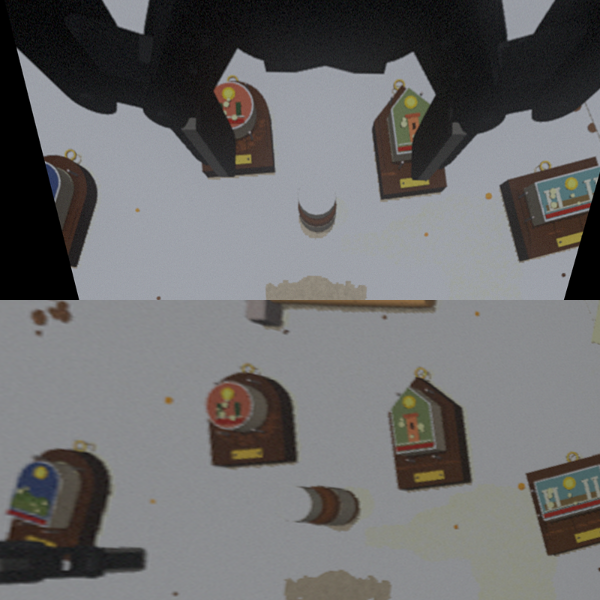

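Run:
```python
from fit import *
for v,s,g,y in[('h3','gable',(.6422,-.1292),7.4),('h5','arch',(.5456,.3727),-17)]: print(v,s,np.round(panel(v,s,g,y,.033,.046),2))
f=np.load('h3.npz');a=ortho(f['p'],f['K'],f['E'],.038,.72,-.06,400,400,2800.)
f=np.load('h5.npz');b=ortho(f['p'],f['K'],f['E'],.038,.62,.45,400,400,2800.)
cv2.imwrite('pics/rel.png',np.hstack([a,b])[:,:,::-1])
plan([(.56,.02,.22,180,8)])
```

```text
h3 gable [ 6.4037e+02 -1.2981e+02  7.3700e+00  2.1000e-01  2.7000e-01]
h5 arch [ 5.4343e+02  3.7224e+02 -1.7170e+01  1.9000e-01  2.7000e-01]
[[-1.21,0.35,0.37,0,0,-0.001],[-1.21,0.35,0.37,0,0,-0.001],[-1.21,0.35,0.37,0,0,-0.001],[-1.21,0.35,0.37,0,0,-0.001],[-1.21,0.34,0.37,0,0,-0.001],[-1.21,0.34,0.37,0,0,-0.001],[-1.21,0.34,0.37,0,0,-0.001],[-1.21,0.34,0.37,0,0,-0.001]]
```

View pics/rel.png

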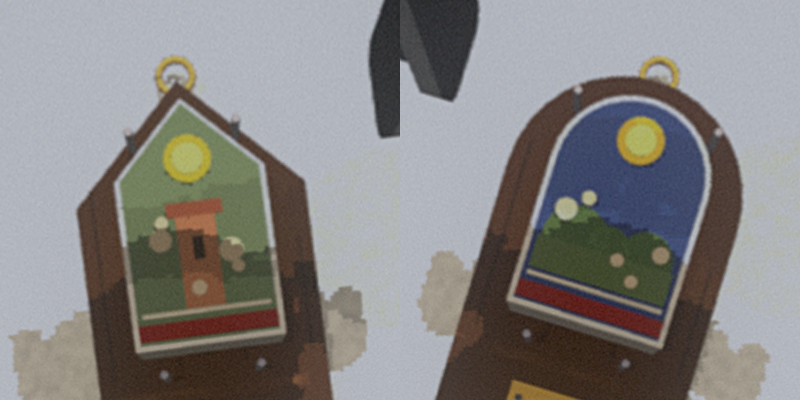

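```bash
python3 -c "
from station import job_done
print(job_done())"
```

```text
the job is handed in; nothing more can be done
None
```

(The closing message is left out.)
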